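Rehang the lift-off door of the spice cupboard

TASK

The green door of the little spice cupboard has been washed and stands in the draining rack. Lift it out, hang it back by lowering both of its knuckles fully home onto the cupboard's two hinge pins at once (lower it, do not drop it), then swing it shut past its catch. The pins' strap has been shifted sideways by up to a centimetre, so feel for them; work gently: press with no more than 20 N while you find the pins and lower the door, do not slam it, and leave everything else on the worktop where it is.

Things in the scene. Friction and masses are not known exactly. Their poses are not given: they have to be found in the camera images.
- door: Lift-off cupboard door, green framed wooden leaf, loose, 0.14-0.24 kg, starts upright in the rack. Sizes in mm. Origin: middle of the leaf's underside. Axes are the cupboard's when it hangs shut: x through its thickness (-x outer face, +x inner), y along its width, z up. Leaf: x -7 to 7, y -97 to 97, z 0 to 146; centre of mass within 10 of (0, 0, 75).
- top_rail (a point): On the door, x 0, y 0, z 128: middle of its top rail, plain wood 14 mm thick, from z 110 to 146 mm, y -97 to 97: the place to grip, from above. Below it the panel is thinner.
- low_knuckle (a point): On the door, x 0, y -111, z 16 mm: centre of the bore at the low knuckle's lower end. The knuckle is a vertical steel tube, outer diameter 16, bore 9.4, 28 mm long, open at both ends, joined to the leaf's edge. When home, its lower end rests on the low pin's shoulder.
- high_knuckle (a point): On the door, x 0, y -111, z 88 mm: the same point of the high knuckle, a like tube on the same axis.
- free_edge (a point): On the door, x 0, y 97, z 73 mm: middle of the edge away from the knuckles. A steel strike bar for the catch reaches 31 mm inward from the leaf's middle plane at y 43 to 69, z 122. On the outer face a brass knob, 20 mm proud, at y 80, z 80.
- cupboard: Open wooden spice cupboard with jars in it, fixed: 110 deep, 204 wide, 172 mm high. Origin: centre of its underside; x points into it (open front face at x = -55 mm), y to the left seen from its front, z up. The door opens towards the robot; 90 degrees open its y axis points along the cupboard's -x and its outer face looks to the cupboard's -y. Right of y = -133 mm is free space.
- strap_mid (a point): Fixed on the cupboard at x -67, y -111, z 34 mm: where the low shoulder's centre is with the pin strap in mid setting. The dark steel strap on the right stile carries both pins on one vertical axis. It is screwed through slots and set sideways by an unknown amount: the true pin axis lies up to 10 mm to either side in the cupboard's y, same x, fixed, not measured: find it by touch or sight.
- high_mid (a point): Fixed on the cupboard at x -67, y -111, z 106 mm: the same for the high shoulder. Pins are 8 mm steel, rising from round shoulders of 16 mm diameter: low pin 26 mm long (tip z 60), high pin 18 mm (tip z 124), so the low knuckle meets its pin 8 mm before the high one. The last 1.5 mm of each pin taper to 6.6 mm. Door home: its origin at z 18; up to 5 mm sag at the free edge from play.
- catch (a point): Fixed inside the cupboard top at x -48, y 56, z 148 mm: the sprung roller catch. It resists the last 25 mm of the free edge's travel (under 6 N there), then holds the door shut, with the leaf parallel to the front, middle plane at x = -67 mm, against two rubber bumpers at y = 82 mm. Before that the hung door turns freely with slight friction.
- rack: Wooden draining rack, fixed. Origin: centre of its underside. Two rails along its y, tops at z 14 mm, each with seven upright 8 mm dowels, tips at z 84 mm; slots 17 mm wide run along its x. The door stands on the rails in one slot, knuckles towards the rack's +x, with 1.5 mm play each side, so it may lean by up to 0.05 rad.
- tumbler: Bystander: copper tumbler, 67 mm across, 102 mm high. Origin at its base or underside. Leave it alone.
- garlic: Bystander: garlic bulb, 53 mm. Origin at its base or underside. Leave it alone.
- onion: Bystander: brown onion, 78 mm, 85 mm high. Origin at its base or underside. Leave it alone.
- brush: Bystander: grey washing-up brush, 36x269x62 mm. Origin at its base or underside. Leave it alone.
- canister: Bystander: white canister with a wooden lid, 77 mm across, 105 mm high. Origin at its base or underside. Leave it alone.

How it is judged:
On the way, in this order (a step that is already met when the one before it is completed fails the run):
1. the door is lifted off the rack's rails (z of door in the frame of rack above 0.035 m), for 0.2 s.
2. both knuckles are down on their pins, fully home on the shoulders (z of low_knuckle in the frame of cupboard between 0.029 and 0.0375 m and x of low_knuckle in the frame of cupboard between -0.072 and -0.062 m and y of low_knuckle in the frame of cupboard between -0.1245 and -0.0975 m and x of high_knuckle in the frame of cupboard between -0.073 and -0.061 m and y of high_knuckle in the frame of cupboard between -0.126 and -0.096 m and angle between door's own z axis and vertical below 0.06 rad), for 0.3 s.
At the end, for the whole second after the job is handed in: The door hangs at rest with both knuckles home on their pins (low knuckle within about 3.5 mm of its shoulder, its axis within the strap's setting range, door upright within 0.06 rad) and is shut: parallel to the cupboard's front within 0.07 rad, free edge within about 8 mm of the shut position (all of step 2 and x of free_edge in the frame of cupboard between -0.075 and -0.057 m and y of free_edge in the frame of cupboard above 0.05 m and angle between the y axis of door and the y axis of cupboard, either way round below 0.07 rad and linear speed of door below 0.02 m/s and angular speed of door below 0.1 rad/s); the robot touches nothing.
It fails at once if the door is pressed on the pins or the cupboard with more than 20 N before its knuckles are home (low knuckle over 4 mm above its shoulder) (contact force between door and cupboard above 20 N and z of low_knuckle in the frame of cupboard above 0.038 m).
It fails at once if the door is slammed or forced against the cupboard with more than 80 N (contact force between door and cupboard above 80 N).
It fails at once if the door is dropped onto its pins: it falls faster than 0.25 m/s while the low knuckle is between 5 and 26 mm above its shoulder (horizontal distance between low_knuckle and strap_mid below 0.016 m and z of low_knuckle in the frame of cupboard between 0.039 and 0.06 m and linear speed of door above 0.25 m/s).
It fails at once if a bystander is knocked over or shifted by more than 3 cm (distance of any of tumbler, garlic, onion, brush, canister from where it was at the start of the episode above 0.03 m).
It also fails if it takes over 69 s, if anything falls off the work surface, if the arm or the gripper's body presses on something with over 40 N, if the wrist force passes 120 N, or if a joint passes its speed limit or range.

ROBOT

A 6-joint arm with a two-finger parallel gripper is mounted at the origin on a cart in front of the work surface, level with it; the furniture and walls round the work are solid. World frame = base frame: x ahead of the robot, y to its left, z up, the work surface at z = 0. Lengths are in m, angles in rad, forces in N, time in s.
With the tool pointing down it reaches from about 0.25 to 0.775 m from the base axis. Payload 8.9 kg.
Tool frame: the origin (TCP) lies midway between the tips of the shut fingers; the grasp point (between the pads) lies 19 mm behind it; z points along the fingers, y is the line along which they close (so a half turn about z gives the same grasp; the last joint's range is limited). The gripper opens to 85 mm and grips with 20 to 120 N. Pads are 22 mm wide; open, the fingers measure 114 mm over their backs; the gripper's body (76 mm by 85 mm) begins 54 mm behind the grasp point. The pads swing forward as they close: fully open they stand 13 mm farther back than shut.
Start: joints at [-1.269, 0.291, -0.153, 1.127, 0, 1.431], TCP at [0.224, -0.475, 0.231] pointing down, gripper open.
Joint ranges: [-2.52, 2.52], [-0.91, 1.74], [-1.3, 1.37], [-1.96, 2.02], [-1.52, 1.47], [-3.14, 3.14]. Speed limits (rad/s): [2.22, 2.22, 2.79, 3.14, 3.14, 3.14].

INTERFACE

Orientations are given as a unit quaternion [w, x, y, z].
In Python, from station import bot gives the robot as it stands. The module is installed in compiled form; this text tells all that it offers.
- The arm moves only by the tool send_rows, never from a script. Its argument "rows" is text: rows parted by semicolons, each of 6 numbers parted by spaces: the shift along the tool's x, y, z in cm, then the turn, a rotation vector about the tool's x, y, z in degrees. In form: dx dy dz ax ay az; .... A call has exactly 10 rows; each row shifts and turns the commanded pose from where the row before left it, along the tool's axes as they then stand; what a row does not reach is not made up. A row lasts 1/8 s, in which the tool goes at most 62.5 mm and 10.7 degrees, less where a joint would pass 70% of its speed; a pose out of reach is approached as far as the arm can. A call with a gripper value outside its range is refused whole. "gripper" is the opening, from 0 (shut) to 1 (fully open), set as the call begins (left out, the last holds). The fingers move at their own pace and stop on an object; "squeeze" is the grip in N (left out, the last holds). Time passes only in rows, so rows that do not move let the fingers close, or fill a call up. It gives the time, the measured TCP pose, the force, the opening and the grip force at its end, in the units of the state.
- bot.get_state(): the state, without advancing time (a new reading comes with each control period).
- bot.get_image(name): name is "scene" or "top"; returns (picture, depth): 420x560x3 uint8, blue, green, red; 420x560 float32, m along the optical axis (not along the pixel's ray), 0 where there is no reading.
- bot.camera_model(name): a dict with "fx", "fy", "cx", "cy" (pixels), "rvec" (rotation vector, rad) and "tvec" (3), from world to camera coordinates, as OpenCV has them. Camera axes: x right, y down, z forward; pixel columns grow to the right and rows downward; lengths in m; the calibration is good to about 2 mm. A picture is of the moment at which its call begins. camera_model takes no time and is no camera call.
- bot.sign_off(): hands the job in; it is judged then, once.
The state is a dict: "time_s": time; "joint_positions": joint angles; "joint_vel": joint speeds; "tau": joint torques, N m; "ee_pos": TCP position; "tool_rot": TCP orientation; "force": force on the tool from outside, world axes, zero at the start; "torque": the same for the moment, N m; "finger_gap": finger opening in m; "finger_force": force on a finger pad.
Only numpy, scipy, OpenCV 4.12 (cv2) and the standard library are available. Lean on these libraries where they do the work, as an engineer would, in place of code of your own. Each camera call takes 0.05 s, during which the arm holds its last target. There are 200 camera calls.

## Working session

There is one attempt and no reset: what is moved stays moved. The work goes in short steps, Python scripts to look and compute and a tool call to move; the robot and the scene stay as the last step left them, time stands still between calls to the robot, and variables do not carry over. Pictures are saved under pics/ and viewed, at most 10 in all, crops included, and the job is handed in when it is done.

Besides the shell and the picture viewer there is one more tool, called after "Request:" by a JSON object that holds its "api" and its "payload", one argument or row to a line. send_rows: Moves the arm, as the interface text tells. Its arguments: {"type":"object","properties":{"rows":{"type":"string"},"gripper":{"type":"number"},"squeeze":{"type":"number"}},"required":["rows"]}

```bash
mkdir -p pics
cat > h.py <<'E'
import numpy as np, cv2
from station import bot
def cam(n):
    m=bot.camera_model(n);K=np.array([[m['fx'],0,m['cx']],[0,m['fy'],m['cy']],[0,0,1]])
    return K,cv2.Rodrigues(np.array(m['rvec'],float))[0],np.array(m['tvec'],float)
def grab(n):
    im,d=bot.get_image(n);np.savez('pics/%s.npz'%n,im=im,d=d);return im,d
def cloud(n,d):
    K,R,t=cam(n);v,u=np.mgrid[:420,:560]
    c=np.stack([(u-K[0,2])/K[0,0]*d,(v-K[1,2])/K[1,1]*d,d],-1)
    return (c-t)@R
def proj(n,P):
    K,R,t=cam(n);q=(np.atleast_2d(P)@R.T+t)@K.T;return q[:,:2]/q[:,2:]
def ray(n,u,v,z):
    K,R,t=cam(n);o=-R.T@t;r=R.T@np.linalg.inv(K)@[u,v,1];return o+r*(z-o[2])/r[2]
E
python3 - <<'E'
from h import *
for n in ('scene','top'):
    im,d=grab(n);cv2.imwrite(f'pics/{n}0.png',im)
    K,R,t=cam(n);print(n,K[0,0],K[0,2],K[1,2],-R.T@t,R.T[:,2])
s=bot.get_state();print(s)
E
```

```text
scene 391.6076011248017 282.07978068198787 213.4448866579402 [-0.41161045 -0.83503359  0.79203751] [ 0.71236529  0.48581278 -0.50647965]
top 517.52790486689 275.3963730810363 218.6157033048063 [ 0.30092249 -0.16450227  1.56936361] [ 0.16963108 -0.00957769 -0.98546109]
{'time_s': 0.1, 'joint_positions': array([-1.26927336e+00,  2.91203538e-01, -1.54020719e-01,  1.12668910e+00,
       -1.22151190e-06,  1.43148139e+00]), 'joint_vel': array([-0.0008139 , -0.00134877,  0.00069379, -0.00084027, -0.00265786,
        0.00157517]), 'tau': array([ 1.76766895e-03, -5.37977600e+01,  3.31917965e+01,  9.31172777e-03,
       -1.54733398e-04,  1.64742750e-05]), 'ee_pos': array([ 0.22390085, -0.47445112,  0.23081157]), 'tool_rot': array([-5.56628009e-04,  9.75805783e-01,  2.18638426e-01, -4.58567831e-05]), 'force': array([ 0.1430229 ,  0.90224848, -0.34322572]), 'torque': array([ 0.03410748,  0.03449845, -0.00606978]), 'finger_force': 0.0, 'finger_gap': 0.085676685871242}
```

View pics/scene0.png

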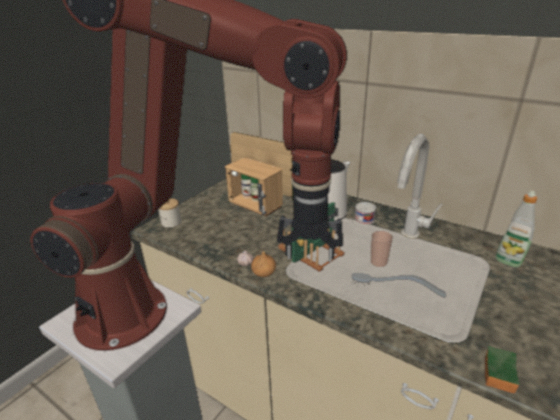

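View pics/top0.png

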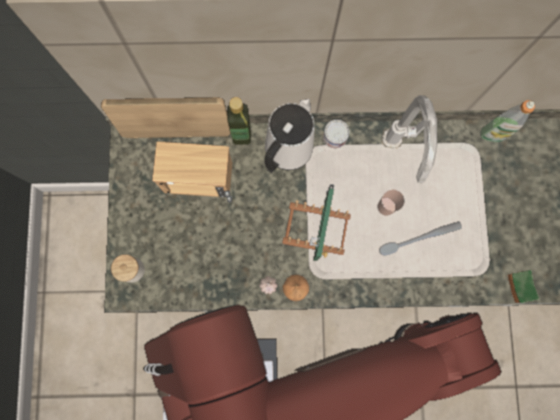

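The scene view shows the cupboard at about (255,185) and the rack behind the gripper at (310,245). The top view shows the cupboard top at (193,170), the green door at (325,222) with its knob near (325,253) at the robot end, and the rack at (318,229).

Run:
```python
from h import *
a=np.load('pics/top.npz');im,d=a['im'],a['d']
P=cloud('top',d);hsv=cv2.cvtColor(im,cv2.COLOR_BGR2HSV)
g=cv2.inRange(hsv,(60,60,20),(95,255,255))>0
g[:, :295]=0;g[:,360:]=0;g[:180]=0;g[270:]=0
n,l,st,_=cv2.connectedComponentsWithStats(g.astype(np.uint8));k=1+np.argmax(st[1:,4]);m=l==k
z=P[m][:,2];print('green n',m.sum(),np.percentile(z,[5,25,50,75,95]))
mt=m&(P[...,2]>np.percentile(z,80)-.012)
ys,xs=np.nonzero(mt);r=cv2.minAreaRect(np.c_[xs,ys].astype(np.float32));print(r)
Q=P[mt];c=Q[:,:2].mean(0);w,v=np.linalg.eigh(np.cov((Q[:,:2]-c).T));ax=v[:,1]*-np.sign(v[0,1]);s=(Q[:,:2]-c)@ax
print('door top c',c,'zmed',np.median(Q[:,2]),'door y axis',ax,np.degrees(np.arctan2(ax[1],ax[0])),s.min(),s.max(),'thick',np.ptp((Q[:,:2]-c)@v[:,0]))
print('top z by corners rays', [ray('top',*p,np.median(Q[:,2]))[:2] for p in cv2.boxPoints(r)])
# cupboard top plane
M=(abs(P[...,2]-.172)<.012);M[:,:140]=0;M[:,245:]=0;M[:125]=0;M[210:]=0
n,l,st,_=cv2.connectedComponentsWithStats(M.astype(np.uint8));k=1+np.argmax(st[1:,4]);M=l==k
print('cup z',np.median(P[M][:,2]),st[k])
ys,xs=np.nonzero(M);r=cv2.minAreaRect(np.c_[xs,ys].astype(np.float32))
pts=np.array([ray('top',x,y,np.median(P[M][:,2]))[:2] for x,y in zip(xs,ys)]).astype(np.float32)
r=cv2.minAreaRect(pts);print('cup rect',r,cv2.boxPoints(r))
for nme,(x0,x1,y0,y1) in dict(door=(270,370,160,300),cup=(130,260,80,240)).items():
    cv2.imwrite(f'pics/{nme}.png',cv2.resize(im[y0:y1,x0:x1],None,fx=4,fy=4,interpolation=cv2.INTER_CUBIC))
A=cv2.resize(im[165:275,290:360],None,fx=5,fy=5,interpolation=2);B=cv2.resize(im[130:240,140:240],None,fx=4.4,fy=5,interpolation=2)
cv2.imwrite('pics/two.png',np.hstack([A,B]))
```

```text
green n 266 [0.14681554 0.15985718 0.16211525 0.16420597 0.16635942]
((324.37017822265625, 222.47503662109375), (4.154642105102539, 68.24945068359375), 10.885526657104492)
door top c [ 0.52867925 -0.31259336] zmed 0.16244644029623417 door y axis [-0.97611256  0.21726546] 167.45152939463418 -0.09768608703994783 0.09349130172102026 thick 0.010998610337062918
top z by corners rays [array([ 0.43872004, -0.2864955 ]), array([ 0.62526093, -0.32869715]), array([ 0.62280814, -0.3399924 ]), array([ 0.43636058, -0.29754876])]
cup z 0.17134918841673952 [ 153  142   76   45 2900]
cup rect ((0.7022643685340881, 0.05521725118160248), (0.20378126204013824, 0.11634387820959091), 84.98560333251953) [[ 0.63540924 -0.04119884]
 [ 0.75130785 -0.05136801]
 [ 0.7691195   0.15163335]
 [ 0.6532209   0.1618025 ]]
```

View pics/two.png

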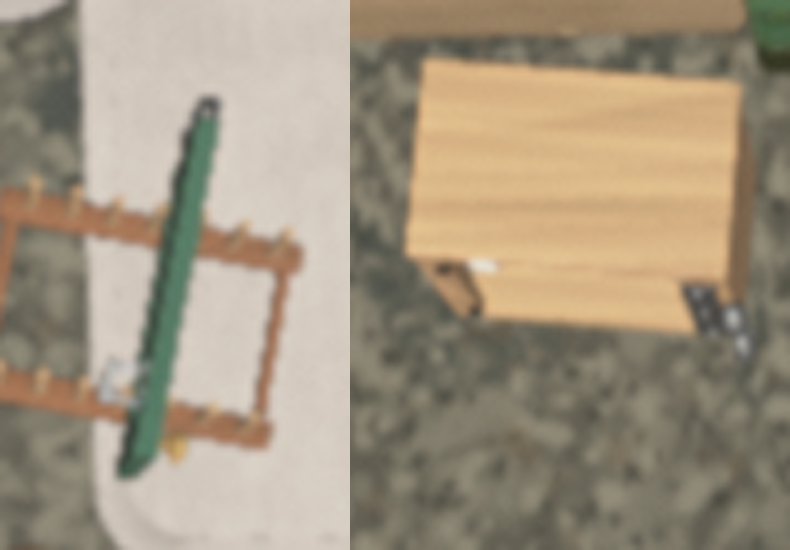

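Run:
```python
from h import *
a=np.load('pics/top.npz');im,d=a['im'],a['d'];P=cloud('top',d)
# subpixel edges of the wooden top: gradient along scan lines
hsv=cv2.cvtColor(im,cv2.COLOR_BGR2HSV);S=cv2.GaussianBlur(im[...,2].astype(float)-im[...,0],(3,3),0)
def edge(pts): 
    L=cv2.fitLine(np.array([ray('top',u,v,.172)[:2] for u,v in pts],np.float32),cv2.DIST_HUBER,0,.001,.001).ravel();return L
def sub(vals,lo):  # argmax gradient subpixel
    g=np.abs(np.diff(vals));k=int(np.argmax(g));
    if 0<k<len(g)-1:
        den=g[k-1]-2*g[k]+g[k+1];o=.5*(g[k-1]-g[k+1])/den
    else:o=0
    return lo+k+.5+o
back=edge([(u,sub(S[136:152,u],136)) for u in range(162,222)])
left=edge([(sub(S[v,148:165],148),v) for v in range(148,176)])
G=im[...,1].astype(float)
D=P[...,2]
front=edge([(u,sub(D[174:196,u],174)) for u in range(160,214)])
right=edge([(sub(D[v,220:236],220),v) for v in range(152,182)])
def X(a,b): 
    return np.linalg.solve(np.c_[a[:2],-b[:2]],b[2:]-a[2:])[0]*a[:2]+a[2:]
for n,l in zip(('back','left','front','right'),(back,left,front,right)):print(n,np.degrees(np.arctan2(l[1],l[0])),l[2:])
bl,br,fr,fl=X(back,left),X(back,right),X(front,right),X(front,left);print(bl,br,fr,fl)
print('w',np.linalg.norm(bl-br),np.linalg.norm(fl-fr),'d',np.linalg.norm(bl-fl),np.linalg.norm(br-fr))
c=(bl+br+fr+fl)/4;print('c',c)
np.save('cup.npy',c)
th=np.radians(-5);R=np.array([[np.cos(th),-np.sin(th)],[np.sin(th),np.cos(th)]])
for nm,z in (('hi tip',.124),('hi sh',.106),('lo tip',.06),('lo sh',.034)):
    print(nm,[proj('top',[*(c+R@[-.067,-.111+o]),z])[0].round(1).tolist() for o in (-.01,0,.01)])
print((P[186:206:1,216:236,2]*1000).astype(int))
cv2.imwrite('pics/strap.png',cv2.resize(im[176:216,206:246],(800,600)[1:]*2,interpolation=cv2.INTER_CUBIC))
```

```text
Traceback (most recent call last):
  File "h.py", line 15, in ray
    K,R,t=cam(n);o=-R.T@t;r=R.T@np.linalg.inv(K)@[u,v,1];return o+r*(z-o[2])/r[2]
          ~~~^^^
  File "h.py", line 4, in cam
    m=bot.camera_model(n);K=np.array([[m['fx'],0,m['cx']],[0,m['fy'],m['cy']],[0,0,1]])
ValueError: time passes only in moves, steps and waits
```

```bash
sed -i 's/^def cam(n):/import functools\n@functools.lru_cache\ndef cam(n):/' h.py
cat > cup.py <<'E'
from h import *
a=np.load('pics/top.npz');im,d=a['im'],a['d'];P=cloud('top',d)
S=cv2.GaussianBlur(im[...,2].astype(float)-im[...,0],(3,3),0)
def edge(pts): 
    return cv2.fitLine(np.array([ray('top',u,v,.172)[:2] for u,v in pts],np.float32),cv2.DIST_HUBER,0,.001,.001).ravel()
def sub(vals,lo):
    g=np.abs(np.diff(vals));k=int(np.argmax(g));o=0
    if 0<k<len(g)-1:
        o=.5*(g[k-1]-g[k+1])/(g[k-1]-2*g[k]+g[k+1])
    return lo+k+.5+o
D=P[...,2]
back=edge([(u,sub(S[136:152,u],136)) for u in range(162,222)])
left=edge([(sub(S[v,148:165],148),v) for v in range(148,176)])
front=edge([(u,sub(D[174:196,u],174)) for u in range(160,214)])
right=edge([(sub(D[v,220:236],220),v) for v in range(152,182)])
def X(a,b): 
    return np.linalg.solve(np.c_[a[:2],-b[:2]],b[2:]-a[2:])[0]*a[:2]+a[2:]
for n,l in zip(('back','left','front','right'),(back,left,front,right)):print(n,np.degrees(np.arctan2(l[1],l[0])),l[2:])
bl,br,fr,fl=X(back,left),X(back,right),X(front,right),X(front,left);print(bl,br,fr,fl)
print('w',np.linalg.norm(bl-br),np.linalg.norm(fl-fr),'d',np.linalg.norm(bl-fl),np.linalg.norm(br-fr))
c=(bl+br+fr+fl)/4;print('c',c)
np.save('cup.npy',c)
th=np.radians(-5);R=np.array([[np.cos(th),-np.sin(th)],[np.sin(th),np.cos(th)]])
for nm,z in (('hi tip',.124),('hi sh',.106),('lo tip',.06),('lo sh',.034)):
    print(nm,[proj('top',[*(c+R@[-.067,-.111+o]),z])[0].round(1).tolist() for o in (-.01,0,.01)])
print((P[186:206:1,216:236,2]*1000).astype(int))
cv2.imwrite('pics/strap.png',cv2.resize(im[176:216,206:246],(600,600),interpolation=cv2.INTER_CUBIC))
E
python3 cup.py
```

```text
back 85.04744 [0.7608335  0.05759856]
left -4.524947 [0.7161803  0.15720277]
front 86.78521 [0.6459818  0.06940205]
right -4.362226 [ 0.6958754  -0.05427932]
[0.76910174 0.15301457] [ 0.7507759  -0.05846728] [ 0.6392774  -0.04996188] [0.65120214 0.16234513]
w 0.21227437 0.21264163 d 0.11826823 0.11182241
c [0.70258933 0.05173264]
hi tip [[234.4, 193.3], [230.9, 193.1], [227.4, 192.8]]
hi sh [[234.9, 194.7], [231.4, 194.4], [228.0, 194.2]]
lo tip [[236.0, 198.0], [232.6, 197.8], [229.3, 197.5]]
lo sh [[236.5, 199.8], [233.3, 199.6], [230.0, 199.3]]
[[  27  147  151  150  150  152  146  160  145  149  130  104   71   40
    17    1   -3    1    0    4]
 [ 149  143  142  148  144  145  150  147  141  141  129  101   69   45
     3    2    4   -6   -2   -5]
 [ 140  135  143  143  132  140  137  138  132  125  120   97   72   42
    -3    0   -5   -3    5   -3]
 [ 118  115  115  124  127  124  124  124  117  120  119   95   68   34
     3    0   -1    5   -1   -2]
 [ 108  106  110  114  112  116  119  112  108  106  103   97   61   34
     0   -1    0   -3    0    0]
 [  24  100   94  101
[... 854 characters left out ...]
9   -1   -1   -6   -2   27   54   52
    46   34   -3   -3    4   -2]
 [  -2    1   -2   -1   -3   -5   -3   -3    0   -4   -4   33   28   38
    28   32    0    1    0    0]
 [  -5   -3    0    4    0    4   -5    0    0    4   -3   -6   31   35
    28   31    5   -1    0   -1]
 [   1    1   -3    1    3    1    0    3    2   -1   -2    5    1   27
    26   -6    3    1   -3    2]
 [  -6    0    0   -5    0    0   -6    0    0    0   -2   -7    4   -1
     0   -3   -6   -5   -1    2]
 [  -3   -2    2   -1   -3   -2   -2    0   -4    2    0    2   -2    0
     3    2    2   -3    0    2]
 [  -2   -4   -6   -1   -1    2   -3    0    6   -3    2   -4    1    6
     1    9   -4   -3   -1    6]]
```

View pics/strap.png

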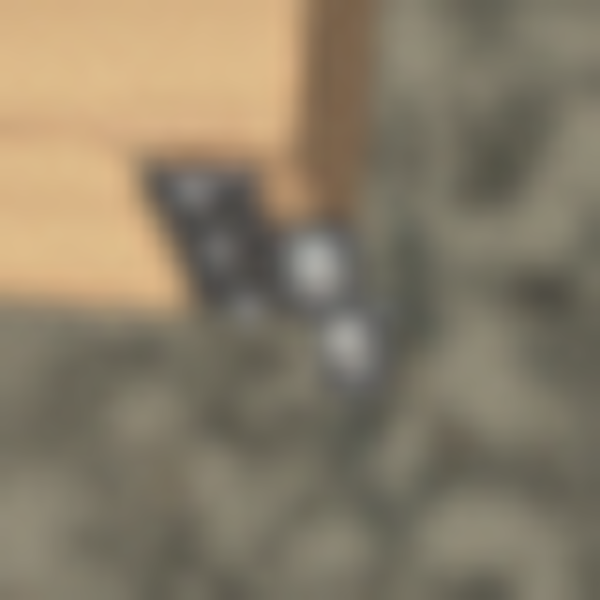

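The zoom shows the high pin at (226.5,192.7) and the low pin at (228.8,198.5). The depth map confirms both, so the strap is shifted roughly 10 mm to the left. Moving over the door now.

Request:
{"api": "send_rows", "payload": {
  "rows": "5.8 -0.25 0 0 0 0;5.8 -0.25 0 0 0 0;5.8 -0.25 0 0 0 0;5.8 -0.25 0 0 0 0;5.8 -0.25 0 0 0 0;5.7 -0.25 0 0 0 0;0 0 0 0 0 -10.5;0 0 0 0 0 -10.5;0 0 0 0 0 -10.5;0 0 0 0 0 -10.5",
  "gripper": 1
}}

```text
time_s: 1.35
ee_pos: [0.5313, -0.313, 0.2308]
tool_rot: [-0.0, 0.831, 0.556, -0.0]
force: [-1.2, 0.6, -1.0]
finger_gap: 0.0853
finger_force: 0.0
```

Request:
{"api": "send_rows", "payload": {
  "rows": "0 0 0 0 0 -10;0 0 0 0 0 -10;0 0 0 0 0 -10;0 0 0 0 0 -10;0 0 0 0 0 -10;0 0 0 0 0 -10;0 0 0 0 0 -10;0 0 0 0 0 -10;0 0 0 0 0 -10;0 0 0 0 0 -10"
}}

```text
time_s: 2.6
ee_pos: [0.5312, -0.313, 0.2308]
tool_rot: [-0.0, 0.108, 0.994, 0.0]
force: [-0.1, 0.6, 0.8]
finger_gap: 0.0851
finger_force: 0.0
```

```bash
cat >> h.py <<'E'
from scipy.spatial.transform import Rotation as Rn
def st():
    s=bot.get_state();q=s['tool_rot'];M=Rn.from_quat([q[1],q[2],q[3],q[0]]).as_matrix()
    print('t',s['time_s'],'p',s['ee_pos'].round(4),'F',s['force'].round(1),'T',s['torque'].round(2),'gap',round(s['finger_gap'],4),'ff',round(s['finger_force'],1),'j',s['joint_positions'].round(2))
    print('tool x',M[:,0].round(4),'y',M[:,1].round(4),'yaw_y',np.degrees(np.arctan2(M[1,1],M[0,1])).round(2))
    return s['ee_pos'],M
def cm(M,d): return (M.T@np.array(d)*100).round(2)
E
python3 - <<'E'
from h import *
p,M=st()
print('to door',cm(M,np.array([.5308,-.3132,.123])-p))
for n,u,v,z in (('hi pin',226.55,192.7,.117),('hi sh',227.4,194.,.106),('lo pin',228.8,198.5,.055),('lo sh',229.2,199.2,.034),('knuckle',331.1,185.1,.130)):print(n,ray('top',u,v,z))
im,d=grab('scene');cv2.imwrite('pics/s1.png',cv2.resize(im[150:250,220:320],(600,600),interpolation=2))
E
```

```text
t 2.6 p [ 0.5312 -0.313   0.2308] F [-0.1  0.6  0.8] T [-0.01  0.01 -0.01] gap 0.0851 ff 0.0 j [-0.65  0.47  0.11  1.22  0.   -0.43]
tool x [-9.766e-01  2.150e-01  8.000e-04] y [2.150e-01 9.766e-01 4.000e-04] yaw_y 77.58
to door [ 0.03 -0.03 10.78]
hi pin [ 0.6290683  -0.03992853  0.117     ]
hi sh [ 0.62766009 -0.04142511  0.106     ]
lo pin [ 0.62521278 -0.04125541  0.055     ]
lo sh [ 0.62752131 -0.04074637  0.034     ]
knuckle [ 0.64277586 -0.33951098  0.13      ]
```

View pics/s1.png

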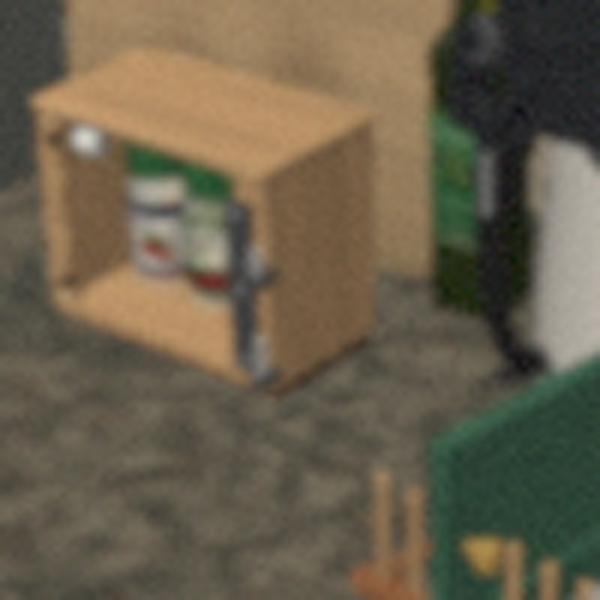

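The scene view shows the open cupboard with its strap at (245,290) in the crop and the pins at (262,275) and (260,360). The door stands clear in the rack. Descending and gripping.

Request:
{"api": "send_rows", "payload": {
  "rows": "0 0 3 0 0 0;0 0 3 0 0 0;0 0 2 0 0 0;0 0 1.5 0 0 0;0 0 1.3 0 0 0;0 0 0 0 0 0;0 0 0 0 0 0;0 0 0 0 0 0;0 0 0 0 0 0;0 0 0 0 0 0"
}}

```text
time_s: 3.9
ee_pos: [0.5315, -0.3133, 0.1236]
tool_rot: [0.0, 0.111, 0.994, -0.0]
force: [-1.0, 0.3, -0.2]
finger_gap: 0.0855
finger_force: 0.0
```

Request:
{"api": "send_rows", "payload": {
  "rows": "0 0 0 0 0 0;0 0 0 0 0 0;0 0 0 0 0 0;0 0 0 0 0 0;0 0 0 0 0 0;0 0 0 0 0 0;0 0 0 0 0 0;0 0 0 0 0 0;0 0 0 0 0 0;0 0 0 0 0 0",
  "gripper": 0,
  "squeeze": 50
}}

```text
time_s: 5.15
ee_pos: [0.5315, -0.3132, 0.1234]
tool_rot: [0.0, 0.111, 0.994, -0.0]
force: [0.9, 0.3, 2.9]
finger_gap: 0.0134
finger_force: 49.1
```

```bash
python3 -c "
from h import *
st()"
```

```text
t 5.15 p [ 0.5315 -0.3132  0.1234] F [0.9 0.3 2.9] T [ 0.03  0.02 -0.  ] gap 0.0134 ff 49.1 j [-0.65  0.54 -0.06  0.97  0.   -0.43]
tool x [-9.754e-01  2.206e-01 -2.000e-04] y [ 2.206e-01  9.754e-01 -1.000e-04] yaw_y 77.26
```

Request:
{"api": "send_rows", "payload": {
  "rows": "0 0 -1 0 0 0;0 0 -2 0 0 0;0 0 -2.5 0 0 0;0 0 -2.5 0 0 0;0 0 -2 0 0 0;0 0 -0.5 0 0 0;0 0 0 0 0 0;0 0 0 0 0 0;0 0 0 0 0 0;0 0 0 0 0 0"
}}

```text
time_s: 6.4
ee_pos: [0.5313, -0.3131, 0.2279]
tool_rot: [-0.0, 0.111, 0.994, 0.0]
force: [1.8, 0.5, -1.6]
finger_gap: 0.0136
finger_force: 48.8
```

Request:
{"api": "send_rows", "payload": {
  "rows": "0.6 1.5 0 0 0 0;1.2 3 0 0 0 0;1.6 4 0 0 0 0;1.6 4 0 0 0 0;1.6 4 0 0 0 0;1.6 4 0 0 0 0;1 2.7 0 0 0 0;0.6 1.5 0 0 0 0;0 0 0 0 0 0;0 0 0 0 0 0"
}}

```text
time_s: 7.65
ee_pos: [0.4905, -0.0513, 0.2283]
tool_rot: [0.0, 0.111, 0.994, -0.0]
force: [0.1, -0.5, -2.2]
finger_gap: 0.0136
finger_force: 49.0
```

Run:
```python
from h import *
p,M=st()
im,d=grab('top');P=cloud('top',d)
hsv=cv2.cvtColor(im,cv2.COLOR_BGR2HSV);g=cv2.inRange(hsv,(60,60,20),(95,255,255))>0
g[:150]=0
B=cv2.resize(im[150:270,170:300],(780,600)[:2],interpolation=2);cv2.imwrite('pics/t2.png',B)
im,d=grab('scene');np.savez('pics/scene2.npz',im=im,d=d)
```

```text
t 7.65 p [ 0.4905 -0.0513  0.2283] F [ 0.1 -0.5 -2.2] T [ 0.04  0.01 -0.05] gap 0.0136 ff 49.0 j [-0.25  0.23 -0.24  1.1  -0.   -0.03]
tool x [-9.753e-01  2.210e-01 -3.000e-04] y [ 2.210e-01  9.753e-01 -3.000e-04] yaw_y 77.23
```

View pics/t2.png

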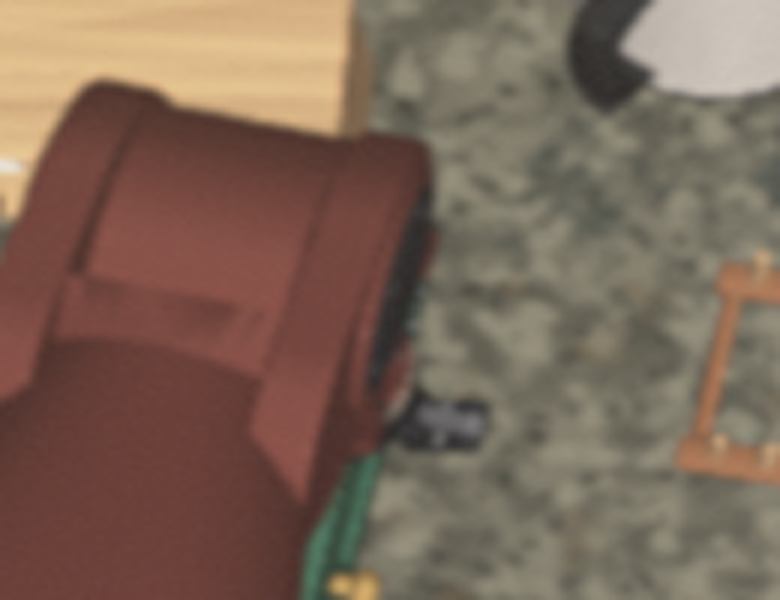

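The top view is blocked by the forearm, with only a finger visible at (440,420). Lowering at the standoff and using the scene camera instead.

Request:
{"api": "send_rows", "payload": {
  "rows": "0 0 1 0 0 0;0 0 1.5 0 0 0;0 0 1.5 0 0 0;0 0 1.5 0 0 0;0 0 1 0 0 0;0 0 0.6 0 0 0;0 0 0 0 0 0;0 0 0 0 0 0;0 0 0 0 0 0;0 0 0 0 0 0"
}}

```text
time_s: 9.0
ee_pos: [0.4905, -0.0507, 0.1576]
tool_rot: [0.0, 0.111, 0.994, -0.0]
force: [0.4, 0.2, -2.3]
finger_gap: 0.0135
finger_force: 49.0
```

Run:
```python
from h import *
p,M=st()
im,d=grab('scene');cv2.imwrite('pics/s3.png',cv2.resize(im[165:240,230:330],(800,600),interpolation=2))
R=M
def k(dx,dy,z): # door-frame point rel. to tool
    q=p+M@[dx,dy,0];return [q[0],q[1],z]
zb=p[2]+.019-.128
print('zb',zb)
for n,z in (('lo bot',16),('lo top',44),('hi bot',88),('hi top',116)):
    print(n,proj('scene',[p[0]+.1085,p[1]-.0248,zb+z/1000]).round(1))
for n,z in (('losh',.034),('lotip',.06),('hish',.106),('hitip',.124)):
    print(n,proj('scene',[.6273,-.0408,z]).round(1))
```

```text
t 9.0 p [ 0.4905 -0.0507  0.1576] F [ 0.4  0.2 -2.3] T [-0.    0.02 -0.04] gap 0.0135 ff 49.0 j [-0.25  0.29 -0.36  0.92  0.   -0.03]
tool x [-9.754e-01  2.206e-01 -5.000e-04] y [ 0.2206  0.9754 -0.    ] yaw_y 77.26
zb 0.04856686032411417
lo bot [[266.4 210.5]]
lo top [[266.1 204. ]]
hi bot [[265.5 193.4]]
hi top [[265.2 186.4]]
losh [[263.7 211.9]]
lotip [[263.3 206. ]]
hish [[262.8 195.4]]
hitip [[262.5 191.1]]
```

View pics/s3.png

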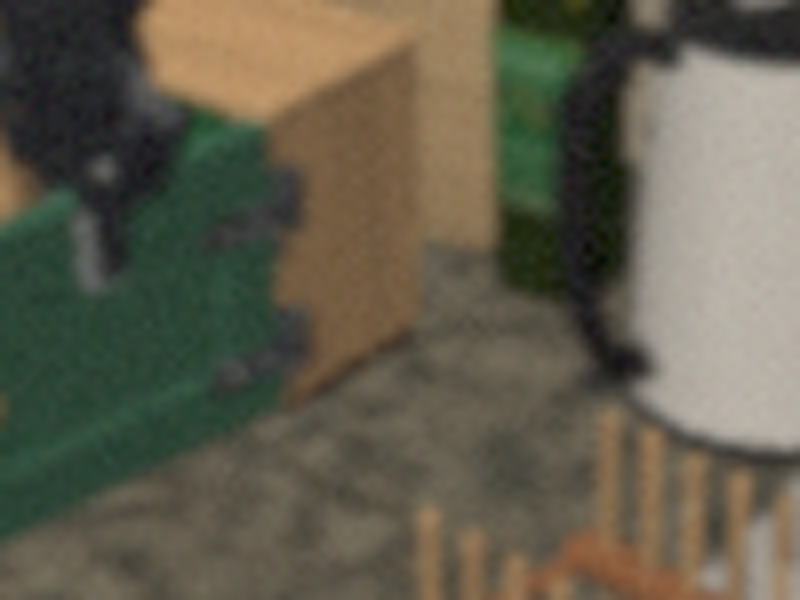

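The crop shows the high knuckle at (288,195) and the low at (295,333), about 1 px from the prediction. The remaining few millimetres I'll find by touching the pins sideways with the knuckles.

Request:
{"api": "send_rows", "payload": {
  "rows": "0 0 0.5 0 0 0;0 0 0.5 0 0 0;0 0 0.45 0 0 0;-0.5 0.4 0 0 0 0;-0.5 0.5 0 0 0 0;-0.5 0.5 0 0 0 0;-0.5 0.4 0 0 0 0;0 0.2 0 0 0 0;0 0 0 0 0 0;0 0 0 0 0 0",
  "squeeze": 90
}}

```text
time_s: 10.3
ee_pos: [0.5141, -0.0356, 0.1428]
tool_rot: [-0.0, 0.111, 0.994, -0.0]
force: [-0.4, -0.7, -1.1]
finger_gap: 0.013
finger_force: 88.5
```

Request:
{"api": "send_rows", "payload": {
  "rows": "0 0 0 0 0 0;0 0 0 0 0 0;0 0 0 0 0 0;0 0 0 0 0 0;0 0 0 0 0 0;0 0 0 0 0 0;0 0 0 0 0 0;0 0 0 0 0 0;0 0 0 0 0 0;0 0 0 0 0 0"
}}

```text
time_s: 11.55
ee_pos: [0.5142, -0.0356, 0.1428]
tool_rot: [-0.0, 0.111, 0.994, -0.0]
force: [0.4, -0.7, -2.9]
finger_gap: 0.0127
finger_force: 88.5
```

```bash
python3 -c "
from h import *
p,M=st()
print(cm(M,[.6273-p[0]-.1085,-.0408-p[1]+.0248,0]))
im,d=grab('scene');cv2.imwrite('pics/s4.png',cv2.resize(im[165:240,230:330],(800,600),interpolation=2))"
```

```text
t 11.55 p [ 0.5142 -0.0356  0.1428] F [ 0.4 -0.7 -2.9] T [-0.01 -0.03 -0.04] gap 0.0127 ff 88.5 j [-0.21  0.34 -0.33  0.9  -0.    0.01]
tool x [-9.754e-01  2.206e-01  1.000e-04] y [ 0.2206  0.9754 -0.    ] yaw_y 77.26
[-0.01  2.01 -0.  ]
```

View pics/s4.png

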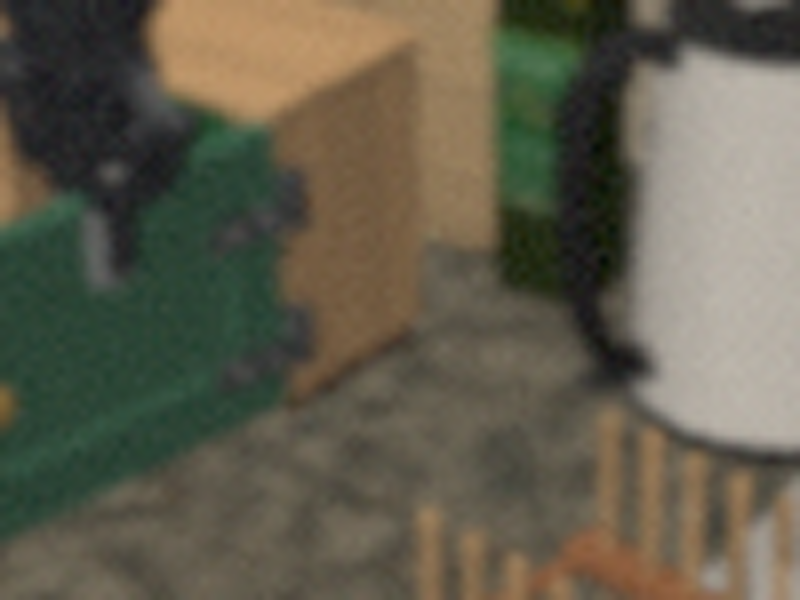

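The door now stands with both knuckles at pin level, seen at (292,195) and (295,333) in the crop. Touching sideways in small steps.

Request:
{"api": "send_rows", "payload": {
  "rows": "0 0.1 0 0 0 0;0 0.1 0 0 0 0;0 0.1 0 0 0 0;0 0.1 0 0 0 0;0 0.1 0 0 0 0;0 0.05 0 0 0 0;0 0 0 0 0 0;0 0 0 0 0 0;0 0 0 0 0 0;0 0 0 0 0 0"
}}

```text
time_s: 12.85
ee_pos: [0.5155, -0.0302, 0.1428]
tool_rot: [0.0, 0.111, 0.994, -0.0]
force: [-0.1, 0.5, -2.0]
finger_gap: 0.0132
finger_force: 88.5
```

Request:
{"api": "send_rows", "payload": {
  "rows": "0 0.05 0 0 0 0;0 0.05 0 0 0 0;0 0.05 0 0 0 0;0 0.05 0 0 0 0;0 0 0 0 0 0;0 0 0 0 0 0;0 0 0 0 0 0;0 0 0 0 0 0;0 0 0 0 0 0;0 0 0 0 0 0"
}}

```text
time_s: 14.1
ee_pos: [0.5159, -0.0283, 0.1428]
tool_rot: [-0.0, 0.111, 0.994, -0.0]
force: [-0.7, -0.2, -2.4]
finger_gap: 0.0132
finger_force: 88.5
```

```bash
python3 -c "
from h import *
st()"
```

```text
t 14.1 p [ 0.5159 -0.0283  0.1428] F [-0.7 -0.2 -2.4] T [0.01 0.03 0.06] gap 0.0132 ff 88.5 j [-0.2   0.34 -0.32  0.9  -0.    0.03]
tool x [-0.9754  0.2206  0.    ] y [ 2.206e-01  9.754e-01 -1.000e-04] yaw_y 77.25
```

Request:
{"api": "send_rows", "payload": {
  "rows": "0 0.05 0 0 0 0;0 0.05 0 0 0 0;0 0.05 0 0 0 0;0 0 0 0 0 0;0 0 0 0 0 0;0 0 0 0 0 0;0 0 0 0 0 0;0 0 0 0 0 0;0 0 0 0 0 0;0 0 0 0 0 0"
}}

```text
time_s: 15.35
ee_pos: [0.5162, -0.0268, 0.1428]
tool_rot: [-0.0, 0.111, 0.994, 0.0]
force: [-0.3, -0.2, -1.2]
finger_gap: 0.013
finger_force: 88.5
```

```bash
python3 -c "
from h import *
st()"
```

```text
t 15.35 p [ 0.5162 -0.0268  0.1428] F [-0.3 -0.2 -1.2] T [ 0.02 -0.    0.01] gap 0.013 ff 88.5 j [-0.19  0.34 -0.32  0.9   0.    0.03]
tool x [-9.754e-01  2.206e-01  1.000e-04] y [0.2206 0.9754 0.    ] yaw_y 77.26
```

Request:
{"api": "send_rows", "payload": {
  "rows": "0 0.05 0 0 0 0;0 0.05 0 0 0 0;0 0.05 0 0 0 0;0 0.05 0 0 0 0;0 0 0 0 0 0;0 0 0 0 0 0;0 0 0 0 0 0;0 0 0 0 0 0;0 0 0 0 0 0;0 0 0 0 0 0"
}}

```text
time_s: 16.6
ee_pos: [0.5166, -0.0249, 0.1428]
tool_rot: [-0.0, 0.111, 0.994, -0.0]
force: [-0.8, -3.0, -1.5]
finger_gap: 0.0131
finger_force: 88.7
```

```bash
python3 -c "
from h import *
st()"
```

```text
t 16.6 p [ 0.5166 -0.0249  0.1428] F [-0.8 -3.  -1.5] T [-0.65  0.18 -0.2 ] gap 0.0131 ff 88.7 j [-0.19  0.34 -0.32  0.9  -0.    0.03]
tool x [-9.753e-01  2.207e-01  1.000e-04] y [ 2.207e-01  9.753e-01 -1.000e-04] yaw_y 77.25
```

Contact was felt at 3 N. Backing off and going round to the front for the second touch.

Request:
{"api": "send_rows", "payload": {
  "rows": "0 -0.2 0 0 0 0;0.6 0 0 0 0 0;0.7 0 0 0 0 0;0.6 0 0 0 0 0;0 0.5 0 0 0 0;0 0.5 0 0 0 0;0 0.36 0 0 0 0;-0.2 0 0 0 0 0;-0.1 0 0 0 0 0;0 0 0 0 0 0"
}}

```text
time_s: 17.85
ee_pos: [0.5037, -0.0101, 0.1427]
tool_rot: [-0.0, 0.111, 0.994, -0.0]
force: [0.7, -0.1, -1.4]
finger_gap: 0.0132
finger_force: 88.7
```

Request:
{"api": "send_rows", "payload": {
  "rows": "-0.05 0 0 0 0 0;-0.05 0 0 0 0 0;0 0 0 0 0 0;0 0 0 0 0 0;0 0 0 0 0 0;0 0 0 0 0 0;0 0 0 0 0 0;0 0 0 0 0 0;0 0 0 0 0 0;0 0 0 0 0 0"
}}

```text
time_s: 19.1
ee_pos: [0.5046, -0.0102, 0.1428]
tool_rot: [0.0, 0.111, 0.994, 0.0]
force: [0.8, 0.3, -1.6]
finger_gap: 0.0129
finger_force: 88.7
```

```bash
python3 -c "
from h import *
st()"
```

```text
t 19.1 p [ 0.5046 -0.0102  0.1428] F [ 0.8  0.3 -1.6] T [-0.02  0.02 -0.01] gap 0.0129 ff 88.7 j [-0.17  0.32 -0.36  0.89  0.    0.06]
tool x [-0.9754  0.2206 -0.    ] y [0.2206 0.9754 0.    ] yaw_y 77.26
```

Request:
{"api": "send_rows", "payload": {
  "rows": "-0.05 0 0 0 0 0;-0.05 0 0 0 0 0;-0.05 0 0 0 0 0;-0.05 0 0 0 0 0;0 0 0 0 0 0;0 0 0 0 0 0;0 0 0 0 0 0;0 0 0 0 0 0;0 0 0 0 0 0;0 0 0 0 0 0"
}}

```text
time_s: 20.35
ee_pos: [0.5066, -0.0107, 0.1428]
tool_rot: [0.0, 0.111, 0.994, -0.0]
force: [0.5, -0.2, -2.4]
finger_gap: 0.0129
finger_force: 88.7
```

```bash
python3 -c "
from h import *
st()"
```

```text
t 20.35 p [ 0.5066 -0.0107  0.1428] F [ 0.5 -0.2 -2.4] T [-0.04  0.03 -0.  ] gap 0.0129 ff 88.7 j [-0.17  0.33 -0.35  0.89  0.    0.06]
tool x [-0.9754  0.2206 -0.    ] y [0.2206 0.9754 0.    ] yaw_y 77.25
```

Request:
{"api": "send_rows", "payload": {
  "rows": "-0.05 0 0 0 0 0;-0.05 0 0 0 0 0;-0.05 0 0 0 0 0;0 0 0 0 0 0;0 0 0 0 0 0;0 0 0 0 0 0;0 0 0 0 0 0;0 0 0 0 0 0;0 0 0 0 0 0;0 0 0 0 0 0"
}}

```text
time_s: 21.6
ee_pos: [0.5074, -0.0108, 0.1427]
tool_rot: [-0.001, 0.111, 0.994, 0.0]
force: [-5.9, 1.3, 1.2]
finger_gap: 0.0126
finger_force: 88.9
```

```bash
python3 -c "
from h import *
st()"
```

```text
t 21.6 p [ 0.5074 -0.0108  0.1427] F [-5.9  1.3  1.2] T [ 0.25  1.15 -0.03] gap 0.0126 ff 88.9 j [-0.17  0.33 -0.35  0.9   0.    0.06]
tool x [-0.9754  0.2206  0.0011] y [ 0.2206  0.9754 -0.    ] yaw_y 77.26
```

Both touches agree in direction, so the pin axis is fixed. Backing off, rising clear of the tips, and moving in over the pins.

Request:
{"api": "send_rows", "payload": {
  "rows": "0.3 0 0 0 0 0;0 0 -0.5 0 0 0;0 0 -0.5 0 0 0;0 0 -0.45 0 0 0;-0.3 0 0 0 0 0;-0.3 0 0 0 0 0;-0.3 0 0 0 0 0;-0.3 0 0 0 0 0;-0.21 0 0 0 0 0;0 0 0 0 0 0"
}}

```text
time_s: 22.85
ee_pos: [0.5189, -0.0135, 0.1572]
tool_rot: [-0.0, 0.111, 0.994, 0.0]
force: [-0.7, -0.5, -0.8]
finger_gap: 0.0133
finger_force: 88.7
```

```bash
python3 -c "
from h import *
p,M=st();print(cm(M,np.array([.5189,-.0134,p[2]])-p))"
```

```text
t 22.85 p [ 0.5189 -0.0135  0.1572] F [-0.7 -0.5 -0.8] T [-0.01  0.04 -0.06] gap 0.0133 ff 88.7 j [-0.17  0.33 -0.3   0.94  0.    0.06]
tool x [-9.754e-01  2.206e-01  1.000e-04] y [0.2206 0.9754 0.    ] yaw_y 77.26
[0.01 0.   0.  ]
```

Request:
{"api": "send_rows", "payload": {
  "rows": "0 0 0.1 0 0 0;0 0 0.1 0 0 0;0 0 0.1 0 0 0;0 0 0.05 0 0 0;0 0 0.05 0 0 0;0 0 0.05 0 0 0;0 0 0.05 0 0 0;0 0 0 0 0 0;0 0 0 0 0 0;0 0 0 0 0 0"
}}

```text
time_s: 24.1
ee_pos: [0.5189, -0.0134, 0.1523]
tool_rot: [0.0, 0.111, 0.994, -0.0]
force: [-0.1, -0.5, -1.4]
finger_gap: 0.0129
finger_force: 88.7
```

```bash
python3 -c "
from h import *
p,M=st()"
```

```text
t 24.1 p [ 0.5189 -0.0134  0.1523] F [-0.1 -0.5 -1.4] T [ 0.   -0.02 -0.01] gap 0.0129 ff 88.7 j [-0.17  0.34 -0.3   0.93 -0.    0.06]
tool x [-0.9754  0.2206 -0.    ] y [ 0.2206  0.9754 -0.    ] yaw_y 77.26
```

Request:
{"api": "send_rows", "payload": {
  "rows": "0 0 0.05 0 0 0;0 0 0.05 0 0 0;0 0 0.05 0 0 0;0 0 0.05 0 0 0;0 0 0 0 0 0;0 0 0 0 0 0;0 0 0 0 0 0;0 0 0 0 0 0;0 0 0 0 0 0;0 0 0 0 0 0"
}}

```text
time_s: 25.35
ee_pos: [0.5189, -0.0134, 0.1503]
tool_rot: [-0.0, 0.111, 0.994, 0.0]
force: [0.0, 0.5, -1.7]
finger_gap: 0.0131
finger_force: 88.7
```

```bash
python3 -c "
from h import *
p,M=st()"
```

```text
t 25.35 p [ 0.5189 -0.0134  0.1503] F [ 0.   0.5 -1.7] T [-0.01 -0.02 -0.  ] gap 0.0131 ff 88.7 j [-0.17  0.34 -0.31  0.92  0.    0.06]
tool x [-0.9754  0.2206  0.    ] y [0.2206 0.9754 0.    ] yaw_y 77.25
```

Request:
{"api": "send_rows", "payload": {
  "rows": "0 0 0.05 0 0 0;0 0 0.05 0 0 0;0 0 0.05 0 0 0;0 0 0.05 0 0 0;0 0 0.05 0 0 0;0 0 0 0 0 0;0 0 0 0 0 0;0 0 0 0 0 0;0 0 0 0 0 0;0 0 0 0 0 0"
}}

```text
time_s: 26.6
ee_pos: [0.5188, -0.0134, 0.1478]
tool_rot: [0.0, 0.111, 0.994, 0.0]
force: [-0.6, -0.2, -1.1]
finger_gap: 0.0133
finger_force: 88.7
```

```bash
python3 -c "
from h import *
p,M=st()"
```

```text
t 26.6 p [ 0.5188 -0.0134  0.1478] F [-0.6 -0.2 -1.1] T [-0.02  0.03  0.01] gap 0.0133 ff 88.7 j [-0.17  0.34 -0.31  0.92  0.    0.06]
tool x [-0.9754  0.2206 -0.    ] y [0.2206 0.9754 0.    ] yaw_y 77.26
```

Request:
{"api": "send_rows", "payload": {
  "rows": "0 0 0.05 0 0 0;0 0 0.05 0 0 0;0 0 0.05 0 0 0;0 0 0.05 0 0 0;0 0 0.05 0 0 0;0 0 0.05 0 0 0;0 0 0.05 0 0 0;0 0 0 0 0 0;0 0 0 0 0 0;0 0 0 0 0 0"
}}

```text
time_s: 27.85
ee_pos: [0.5189, -0.0134, 0.1443]
tool_rot: [0.0, 0.111, 0.994, 0.0]
force: [0.0, 0.0, -2.5]
finger_gap: 0.0129
finger_force: 88.7
```

```bash
python3 -c "
from h import *
p,M=st()"
```

```text
t 27.85 p [ 0.5189 -0.0134  0.1443] F [ 0.   0.  -2.5] T [-0.01  0.01  0.01] gap 0.0129 ff 88.7 j [-0.17  0.35 -0.32  0.91  0.    0.06]
tool x [-9.754e-01  2.206e-01 -1.000e-04] y [0.2206 0.9754 0.    ] yaw_y 77.26
```

Request:
{"api": "send_rows", "payload": {
  "rows": "0 0 0.05 0 0 0;0 0 0.05 0 0 0;0 0 0.05 0 0 0;0 0 0.05 0 0 0;0 0 0.05 0 0 0;0 0 0.05 0 0 0;0 0 0.05 0 0 0;0 0 0.05 0 0 0;0 0 0 0 0 0;0 0 0 0 0 0"
}}

```text
time_s: 29.1
ee_pos: [0.5189, -0.0135, 0.1403]
tool_rot: [0.0, 0.111, 0.994, -0.0]
force: [0.3, -0.1, -1.8]
finger_gap: 0.0131
finger_force: 88.7
```

```bash
python3 -c "
from h import *
p,M=st()"
```

```text
t 29.1 p [ 0.5189 -0.0135  0.1403] F [ 0.3 -0.1 -1.8] T [ 0.03 -0.02  0.02] gap 0.0131 ff 88.7 j [-0.17  0.35 -0.32  0.9  -0.    0.06]
tool x [-0.9754  0.2206 -0.    ] y [ 0.2206  0.9754 -0.    ] yaw_y 77.25
```

Request:
{"api": "send_rows", "payload": {
  "rows": "0 0 0.1 0 0 0;0 0 0.1 0 0 0;0 0 0.1 0 0 0;0 0 0.1 0 0 0;0 0 0.1 0 0 0;0 0 0.1 0 0 0;0 0 0.1 0 0 0;0 0 0.1 0 0 0;0 0 0.1 0 0 0;0 0 0 0 0 0"
}}

```text
time_s: 30.35
ee_pos: [0.5188, -0.0134, 0.1312]
tool_rot: [-0.0, 0.111, 0.994, -0.0]
force: [-0.5, -0.3, -1.7]
finger_gap: 0.0131
finger_force: 88.7
```

```bash
python3 -c "
from h import *
p,M=st()"
```

```text
t 30.35 p [ 0.5188 -0.0134  0.1312] F [-0.5 -0.3 -1.7] T [-0.   -0.02  0.01] gap 0.0131 ff 88.7 j [-0.17  0.36 -0.33  0.88 -0.    0.06]
tool x [-9.754e-01  2.206e-01  2.000e-04] y [ 0.2206  0.9754 -0.    ] yaw_y 77.26
```

Request:
{"api": "send_rows", "payload": {
  "rows": "0 0 0.05 0 0 0;0 0 0.05 0 0 0;0 0 0.05 0 0 0;0 0 0.05 0 0 0;0 0 0.05 0 0 0;0 0 0.05 0 0 0;0 0 0.05 0 0 0;0 0 0 0 0 0;0 0 0 0 0 0;0 0 0 0 0 0"
}}

```text
time_s: 31.6
ee_pos: [0.5189, -0.0135, 0.1278]
tool_rot: [0.0, 0.111, 0.994, -0.0]
force: [-0.2, -0.6, -1.6]
finger_gap: 0.0133
finger_force: 88.7
```

```bash
python3 -c "
from h import *
p,M=st()"
```

```text
t 31.6 p [ 0.5189 -0.0135  0.1278] F [-0.2 -0.6 -1.6] T [-0.07  0.03  0.03] gap 0.0133 ff 88.7 j [-0.17  0.36 -0.34  0.87 -0.    0.06]
tool x [-0.9754  0.2206 -0.    ] y [ 0.2206  0.9754 -0.    ] yaw_y 77.25
```

Request:
{"api": "send_rows", "payload": {
  "rows": "0 0 0.05 0 0 0;0 0 0.05 0 0 0;0 0 0.05 0 0 0;0 0 0 0 0 0;0 0 0 0 0 0;0 0 0 0 0 0;0 0 0 0 0 0;0 0 0 0 0 0;0 0 0 0 0 0;0 0 0 0 0 0"
}}

```text
time_s: 32.85
ee_pos: [0.5188, -0.0134, 0.1263]
tool_rot: [-0.0, 0.111, 0.994, 0.0]
force: [0.5, 0.0, -2.8]
finger_gap: 0.0127
finger_force: 88.7
```

```bash
python3 -c "
from h import *
p,M=st()"
```

```text
t 32.85 p [ 0.5188 -0.0134  0.1263] F [ 0.5  0.  -2.8] T [-0.01 -0.01 -0.02] gap 0.0127 ff 88.7 j [-0.17  0.36 -0.34  0.86  0.    0.06]
tool x [-9.754e-01  2.206e-01  1.000e-04] y [0.2206 0.9754 0.    ] yaw_y 77.26
```

Request:
{"api": "send_rows", "payload": {
  "rows": "0 0 0.05 0 0 0;0 0 0.05 0 0 0;0 0 0.05 0 0 0;0 0 0 0 0 0;0 0 0 0 0 0;0 0 0 0 0 0;0 0 0 0 0 0;0 0 0 0 0 0;0 0 0 0 0 0;0 0 0 0 0 0"
}}

```text
time_s: 34.1
ee_pos: [0.5189, -0.0134, 0.1248]
tool_rot: [-0.0, 0.111, 0.994, -0.0]
force: [0.4, 0.5, -2.5]
finger_gap: 0.0133
finger_force: 88.7
```

```bash
python3 -c "
from h import *
p,M=st()
im,d=grab('scene');cv2.imwrite('pics/s5.png',cv2.resize(im[165:240,230:330],(800,600),interpolation=2))"
```

```text
t 34.1 p [ 0.5189 -0.0134  0.1248] F [ 0.4  0.5 -2.5] T [ 0.01 -0.06 -0.06] gap 0.0133 ff 88.7 j [-0.17  0.37 -0.34  0.86 -0.    0.06]
tool x [-0.9754  0.2206  0.    ] y [ 0.2206  0.9754 -0.    ] yaw_y 77.26
```

View pics/s5.png

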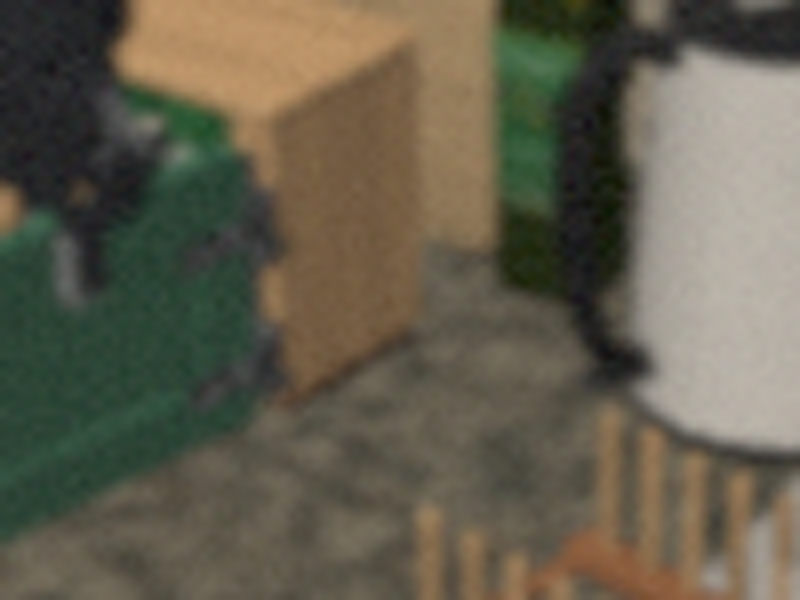

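The crop shows the knuckles at (262,222) and (268,362), in line with where the pins stood, close to home. Continuing down.

Request:
{"api": "send_rows", "payload": {
  "rows": "0 0 0.05 0 0 0;0 0 0.05 0 0 0;0 0 0.05 0 0 0;0 0 0 0 0 0;0 0 0 0 0 0;0 0 0 0 0 0;0 0 0 0 0 0;0 0 0 0 0 0;0 0 0 0 0 0;0 0 0 0 0 0"
}}

```text
time_s: 35.4
ee_pos: [0.5187, -0.0134, 0.1238]
tool_rot: [0.0, 0.111, 0.994, -0.0]
force: [-4.9, 1.5, 6.2]
finger_gap: 0.0129
finger_force: 90.0
```

```bash
python3 -c "
from h import *
p,M=st()"
```

```text
t 35.4 p [ 0.5187 -0.0134  0.1238] F [-4.9  1.5  6.2] T [ 0.08  0.42 -0.07] gap 0.0129 ff 90.0 j [-0.17  0.37 -0.35  0.86 -0.    0.06]
tool x [-9.754e-01  2.206e-01 -2.000e-04] y [ 0.2206  0.9754 -0.    ] yaw_y 77.26
```

Contact with the shoulders was felt at about 8 N. Releasing and rising.

Request:
{"api": "send_rows", "payload": {
  "rows": "0 0 0 0 0 0;0 0 0 0 0 0;0 0 0 0 0 0;0 0 0 0 0 0;0 0 0 0 0 0;0 0 -1 0 0 0;0 0 -1.5 0 0 0;0 0 -1.5 0 0 0;0 0 -1.5 0 0 0;0 0 -1 0 0 0",
  "gripper": 0.5
}}

```text
time_s: 36.65
ee_pos: [0.5192, -0.0135, 0.1897]
tool_rot: [0.001, 0.111, 0.994, -0.0]
force: [0.3, 0.4, 0.7]
finger_gap: 0.0426
finger_force: 0.0
```

Run:
```python
from h import *
p,M=st()
im,d=grab('scene');P=cloud('scene',d);hsv=cv2.cvtColor(im,cv2.COLOR_BGR2HSV)
g=cv2.inRange(hsv,(60,60,20),(95,255,255))>0
m=g&(P[...,0]>.38)&(P[...,0]<.64)&(abs(P[...,1]+.02)<.09)&(P[...,2]>0)&(P[...,2]<.2)
Q=P[m];print(m.sum(),'z',np.percentile(Q[:,2],[2,98]));L=cv2.fitLine(Q[:,:2].astype(np.float32),cv2.DIST_HUBER,0,.001,.001).ravel();print(L,np.degrees(np.arctan2(-L[1],-L[0])))
s=(Q[:,:2]-L[2:])@L[:2];print('ends',L[2:]+L[:2]*s.min(),L[2:]+L[:2]*s.max())
```

```text
t 36.65 p [ 0.5192 -0.0135  0.1897] F [0.3 0.4 0.7] T [ 0.02 -0.03 -0.03] gap 0.0426 ff 0.0 j [-0.17  0.31 -0.24  1.02  0.    0.06]
tool x [-0.9754  0.2206 -0.0013] y [2.206e-01 9.754e-01 1.000e-04] yaw_y 77.26
1445 z [0.02389272 0.16199237]
[ 0.9750571  -0.22195393  0.5086784  -0.01768305] 167.17616
ends [0.42069332 0.00234514] [ 0.61005553 -0.0407597 ]
```

The door hangs at 167° with its top at z 0.162. Now to push it shut with closed fingers on its outer face.

Request:
{"api": "send_rows", "payload": {
  "rows": "0.7 -1 0 0 0 0;1 -1 0 0 0 0;1 -1 0 0 0 0;1 -1 0 0 0 0;1 -1 0 0 0 0;0.7 -0.5 0 0 0 0;0 0 0 0 0 0;0 0 0 0 0 0;0 0 0 0 0 0;0 0 0 0 0 0",
  "gripper": 0,
  "squeeze": 40
}}

```text
time_s: 37.95
ee_pos: [0.4542, -0.055, 0.1882]
tool_rot: [-0.0, 0.111, 0.994, 0.0]
force: [-0.4, -0.5, 0.4]
finger_gap: 0.0001
finger_force: 0.0
```

Request:
{"api": "send_rows", "payload": {
  "rows": "0 0 1.5 0 0 0;0 0 1.5 0 0 0;0 0 1.5 0 0 0;0 0 1.3 0 0 0;0 0 0 0 0 0;0 0.5 0 0 0 0;0 0.5 0 0 0 0;0 0.5 0 0 0 0;0 0.5 0 0 0 0;0 0.3 0 0 0 0"
}}

```text
time_s: 39.2
ee_pos: [0.4592, -0.0323, 0.1304]
tool_rot: [0.0, 0.111, 0.994, 0.0]
force: [-0.1, 0.7, -0.5]
finger_gap: 0.0004
finger_force: 0.0
```

```bash
python3 -c "
from h import *
p,M=st()"
```

```text
t 39.2 p [ 0.4592 -0.0323  0.1304] F [-0.1  0.7 -0.5] T [-0.03  0.01 -0.04] gap 0.0004 ff 0.0 j [-0.23  0.26 -0.49  0.83  0.   -0.01]
tool x [-9.754e-01  2.203e-01 -1.000e-04] y [0.2203 0.9754 0.    ] yaw_y 77.28
```

Request:
{"api": "send_rows", "payload": {
  "rows": "0 0.9 0 0 0 0;0.12 1.16 0 0 0 4;0.12 1.16 0 0 0 4;0.12 1.16 0 0 0 4;0.12 1.16 0 0 0 4;0.12 1.16 0 0 0 4;0.12 1.16 0 0 0 4;0.12 1.16 0 0 0 4;0.12 1.16 0 0 0 4;0.12 1.16 0 0 0 4"
}}

```text
time_s: 40.45
ee_pos: [0.5013, 0.072, 0.1302]
tool_rot: [-0.0, 0.414, 0.91, -0.0]
force: [-0.4, -0.6, 0.7]
finger_gap: -0.0002
finger_force: 0.1
```

```bash
cat > dm.py <<'E'
from h import *
p,M=st()
im,d=grab('scene');P=cloud('scene',d);hsv=cv2.cvtColor(im,cv2.COLOR_BGR2HSV)
g=cv2.inRange(hsv,(60,60,20),(95,255,255))>0
m=g&(P[...,0]>.38)&(P[...,0]<.665)&(P[...,1]>-.07)&(P[...,1]<.18)&(P[...,2]>.02)&(P[...,2]<.17)
Q=P[m];L=cv2.fitLine(Q[:,:2].astype(np.float32),cv2.DIST_HUBER,0,.001,.001).ravel();a=np.degrees(np.arctan2(L[1],L[0]))%180
s=(Q[:,:2]-L[2:])@L[:2];print('door',m.sum(),a,'ends',L[2:]+L[:2]*np.percentile(s,1),L[2:]+L[:2]*np.percentile(s,99),'z',np.percentile(Q[:,2],[2,98]))
r=p[:2]-[.6274,-.0382];print('H->TCP r',np.hypot(*r),np.degrees(np.arctan2(r[1],r[0])))
E
python3 dm.py
```

```text
t 40.45 p [0.5013 0.072  0.1302] F [-0.4 -0.6  0.7] T [-0.02  0.06 -0.04] gap -0.0002 ff 0.1 j [-0.    0.34 -0.37  0.86  0.    0.85]
tool x [-6.578e-01  7.532e-01  2.000e-04] y [ 7.532e-01  6.578e-01 -1.000e-04] yaw_y 41.13
door 1536 132.02065 ends [0.4866927  0.10901271] [ 0.61098844 -0.0289317 ] z [0.02354946 0.1616196 ]
H->TCP r 0.16745119782084275 138.854190522399
```

Request:
{"api": "send_rows", "payload": {
  "rows": "0.12 1.16 0 0 0 4;0.12 1.16 0 0 0 4;0.12 1.16 0 0 0 4;0.12 1.16 0 0 0 4;0.12 1.16 0 0 0 4;0.12 1.16 0 0 0 4;0.12 1.16 0 0 0 4;0.06 0.58 0 0 0 2;0.06 0.58 0 0 0 2;0.06 0.58 0 0 0 2"
}}

```text
time_s: 41.75
ee_pos: [0.584, 0.123, 0.1303]
tool_rot: [-0.0, 0.662, 0.75, -0.0]
force: [-0.1, 0.4, 0.4]
finger_gap: -0.0001
finger_force: 0.1
```

```bash
python3 dm.py
```

```text
t 41.75 p [0.584  0.123  0.1303] F [-0.1  0.4  0.4] T [-0.02  0.05  0.04] gap -0.0001 ff 0.1 j [ 0.09  0.5  -0.12  0.96 -0.    1.53]
tool x [-0.1248  0.9922  0.    ] y [ 9.922e-01  1.248e-01 -3.000e-04] yaw_y 7.17
door 1229 98.37106 ends [0.59334086 0.16146591] [ 0.62089046 -0.025754  ] z [0.02379957 0.16226625]
H->TCP r 0.166896237754271 105.059772959489
```

Request:
{"api": "send_rows", "payload": {
  "rows": "0.03 0.29 0 0 0 1;0.03 0.29 0 0 0 1;0.03 0.29 0 0 0 1;0.03 0.29 0 0 0 1;0.03 0.29 0 0 0 1;0.03 0.29 0 0 0 1;0.03 0.29 0 0 0 1;0.03 0.29 0 0 0 1;0.03 0.29 0 0 0 1;0 0 0 0 0 0"
}}

```text
time_s: 43.05
ee_pos: [0.61, 0.1271, 0.1302]
tool_rot: [-0.0, 0.718, 0.696, -0.0]
force: [-1.1, -0.0, -0.8]
finger_gap: 0.0002
finger_force: 0.2
```

```bash
python3 dm.py
```

```text
t 43.05 p [0.61   0.1271 0.1302] F [-1.1 -0.  -0.8] T [ 0.07  0.07 -0.  ] gap 0.0002 ff 0.2 j [ 0.09  0.54 -0.04  0.99 -0.    1.69]
tool x [ 0.0307  0.9995 -0.    ] y [ 0.9995 -0.0307 -0.    ] yaw_y -1.76
door 1083 89.18673 ends [ 0.62303584 -0.02612402] [0.62574849 0.16497264] z [0.02318928 0.16265452]
H->TCP r 0.16622007009873643 96.0053570041317
```

Request:
{"api": "send_rows", "payload": {
  "rows": "0.03 0.2 0 0 0 0.8;0.03 0.2 0 0 0 0.8;0.03 0.2 0 0 0 0.8;0.03 0.2 0 0 0 0.8;0 0.1 0 0 0 0;0 0.1 0 0 0 0;0 0 0 0 0 0;0 0 0 0 0 0;0 0 0 0 0 0;0 0 0 0 0 0"
}}

```text
time_s: 44.35
ee_pos: [0.6199, 0.1277, 0.1303]
tool_rot: [-0.0, 0.737, 0.676, 0.0]
force: [-0.2, -0.0, 1.3]
finger_gap: 0.0004
finger_force: 0.0
```

```bash
python3 dm.py
```

```text
t 44.35 p [0.6199 0.1277 0.1303] F [-0.2 -0.   1.3] T [-0.03  0.06  0.05] gap 0.0004 ff 0.0 j [ 0.09  0.56 -0.    1.01  0.    1.74]
tool x [0.0862 0.9963 0.    ] y [ 0.9963 -0.0862  0.    ] yaw_y -4.95
door 1017 85.73101 ends [ 0.62351178 -0.02611501] [0.63751956 0.1615412 ] z [0.02340954 0.16169939]
H->TCP r 0.16605402093445096 92.59361836109092
```

Request:
{"api": "send_rows", "payload": {
  "rows": "0 0.05 0 0 0 0;0 0.05 0 0 0 0;0 0.05 0 0 0 0;0 0.05 0 0 0 0;0 0.05 0 0 0 0;0 0 0 0 0 0;0 0 0 0 0 0;0 0 0 0 0 0;0 0 0 0 0 0;0 0 0 0 0 0"
}}

```text
time_s: 45.65
ee_pos: [0.6214, 0.1276, 0.1302]
tool_rot: [-0.001, 0.737, 0.676, -0.001]
force: [-5.2, 0.1, 3.7]
finger_gap: -0.0002
finger_force: 2.8
```

```bash
python3 dm.py
```

```text
t 45.65 p [0.6214 0.1276 0.1302] F [-5.2  0.1  3.7] T [0.07 1.05 0.01] gap -0.0002 ff 2.8 j [0.09 0.56 0.   1.01 0.   1.74]
tool x [ 0.086   0.9963 -0.    ] y [ 0.9963 -0.086  -0.0017] yaw_y -4.93
door 1000 85.09455 ends [ 0.62371383 -0.02570804] [0.63957493 0.15909728] z [0.0232047  0.16208985]
H->TCP r 0.1659262119934343 92.0605397865157
```

The door is firm against the bumpers. Backing away.

Request:
{"api": "send_rows", "payload": {
  "rows": "0 -0.3 0 0 0 0;0 -1 0 0 0 0;0 -1.5 0 0 0 0;0 -1.5 0 0 0 0;0 -1.5 0 0 0 0;0 -1 0 0 0 0;0 0 0 0 0 0;0 0 0 0 0 0;0 0 0 0 0 0;0 0 0 0 0 0"
}}

```text
time_s: 46.95
ee_pos: [0.5549, 0.1333, 0.1302]
tool_rot: [-0.0, 0.737, 0.676, -0.0]
force: [0.3, -0.0, 0.2]
finger_gap: 0.0003
finger_force: 0.0
```

```bash
python3 dm.py; python3 -c "
from h import *
im,d=bot.get_image('scene');cv2.imwrite('pics/s6.png',cv2.resize(im[150:240,220:340],(800,600),interpolation=2))"
```

```text
t 46.95 p [0.5549 0.1333 0.1302] F [ 0.3 -0.   0.2] T [ 0.03  0.02 -0.04] gap 0.0003 ff 0.0 j [ 0.11  0.45 -0.19  0.93  0.    1.76]
tool x [0.0864 0.9963 0.    ] y [ 0.9963 -0.0864 -0.    ] yaw_y -4.95
door 1100 86.010025 ends [ 0.62301431 -0.02672041] [0.63620415 0.16237882] z [0.02378576 0.16234963]
H->TCP r 0.18618116145330152 112.91553992171107
```

View pics/s6.png

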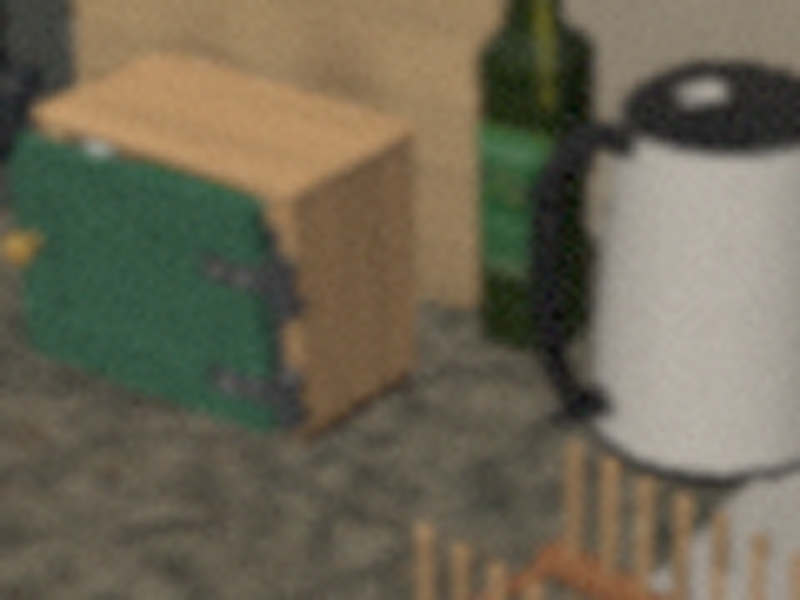

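The door hangs shut in front of the cupboard with both knuckles on the strap. It measures 86° against the cupboard's 85°, with its top at z 0.162.

```bash
python3 -c "
from station import bot
print(bot.sign_off())"
```

```text
the job is handed in; nothing more can be done
None
```

The door is hung on both pins and swung shut past its catch, and the job is handed in at about 47 s of the 69 s allowed; sign-off returned no verdict, so I don't know how it was judged.

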